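Fit up a window frame on the weld fixture and set the gap gauge

ROBOT

A 6-joint arm with a two-finger parallel gripper is mounted at the origin on the work surface. World frame = base frame: x ahead of the robot, y to its left, z up, the work surface at z = 0. Lengths are in m, angles in rad, forces in N, time in s.
With the tool pointing down it reaches from about 0.325 to 0.9 m from the base axis. Payload 6.1 kg.
Tool frame: the origin (TCP) lies on the front face of the gripper's body, between the roots of the fingers; the fingertips stand 70 mm ahead of it and the grasp point (between the pads) lies 51 mm ahead of it; x points along the fingers, y is the direction in which the jaws open and shut, and the axes are right-handed (so a half turn about x gives the same grasp; the last joint's range is limited). The gripper opens to 87 mm and grips with 3 to 60 N. Pads are 19 mm wide; open, the fingers measure 117 mm over their backs; the gripper's body (75 mm by 190 mm) begins 51 mm behind the grasp point.
Start: joints at [1.005, 0.22, 1.526, -0, 1.395, -0.126], TCP at [0.266, 0.566, 0.292] pointing down, gripper open.
Joint ranges: [-2.98, 2.98], [-0.91, 2.08], [0.09, 2.57], [-1.24, 4.39], [0.2, 2.65], [-2.68, 2.68]. Speed limits (rad/s): [2.57, 2.57, 3.01, 3.14, 3.14, 3.14].

INTERFACE

Orientations are given as a unit quaternion [w, x, y, z].
In Python, from bench import sensors, viewer, job gives the robot as it stands.
- The arm moves only by the tool carry_out, never from a script. Its arguments are lists of equal length, an entry for each row: "claw": the opening, from 0 (shut) to 1 (fully open); "offset": the shift along the tool's x, y, z in m, a list of three; "dr": the turn, a rotation vector about the tool's x, y, z in degrees, a list of three. In form: {"claw": [claw, ...], "offset": [[x, y, z], ...], "dr": [[ax, ay, az], ...]}. A call has 1 to 12 rows; each row shifts and turns the commanded pose from where the row before left it, along the tool's axes as they then stand; what a row does not reach is not made up. A row lasts 1/10 s, in which the tool goes at most 50 mm and 8.59 degrees, less where a joint would pass 70% of its speed; a pose out of reach is approached as far as the arm can. A call is refused whole if a number of a shift passes 0.05 or a number of a turn 8.59, either way. A call with a gripper value outside its range is refused whole. The fingers move at their own pace and stop on an object; "newtons" is the grip in N (left out, the last holds). Time passes only in rows, so rows that do not move let the fingers close. It gives the time, the measured TCP pose, the force and the opening at its end, in the units of the state.
- sensors.sense(): the state, without advancing time (a new reading comes with each control period).
- viewer.read_camera(name): name is "scene" or "top" or "wrist"; returns the picture (400x640x3 uint8, red, green, blue); there is no depth.
- viewer.camera_info(name): a dict with "fx", "fy", "cx", "cy" (pixels), "dist" ([k1, k2, p1, p2, k3] as OpenCV has them; the pictures are not rectified), "position" and "rotation" of the camera in the world; the wrist camera has in their place "hand_eye" (4x4, takes a point from camera to tool coordinates, whose origin is the TCP and whose axes are the tool frame's). Camera axes: x right, y up, looking along -z (the intrinsics and any distortion apply to the point x, -y, -z); pixel columns grow to the right and rows downward; lengths in m; the calibration is good to about 2 mm. A picture is of the moment at which its call begins: read the wrist's pose just before it. camera_info takes no time and is no camera call.
- job.sign_off(): hands the job in, once; it reports no verdict.
The state is a dict: "clock": time; "q": joint angles; "dq": joint speeds; "tau": joint torques, N m; "tool_pos": TCP position; "tool_rot": TCP orientation; "ft_force": force on the tool from outside, world axes, zero at the start; "wrist_torque": the same for the moment, N m; "opening": finger opening in m.
Only numpy, scipy, OpenCV 4.12 (cv2) and the standard library are available. Lean on these libraries where they do the work, as an engineer would, in place of code of your own. Each camera call takes 0.05 s, during which the arm holds its last target. There are 200 camera calls.

TASK

Fit up the steel frame for tacking: pull it out of the parts rack and set it on the weld fixture so that both its holes go over the two locating pins and it lies flat on the rests. Then lift the gap gauge from its stand and lower its blade into the gap between the frame and the clamped flat bar, near the middle of the bar, until its shoulders sit down, and leave it standing there. Set both down without dropping them, and leave the magnet, the tin and the locking clamp where they are.

Things in the scene. Friction and masses are not known exactly. Their poses are not given: they have to be found in the camera images.
- frame: Loose laser-cut bare steel frame, 220 x 120 mm, 6 mm thick, about 0.6 kg. Origin: centre of its underside; x along the 220 mm, z up. Two end bars 24 mm wide, two side bars 18 mm wide, a cross bar in the middle, so two windows of 77 x 84 mm. It starts flat in the rack's lower pocket with only its -x end (hole_b) sticking out, by about 72 mm. Either way round is right on the pins
- cross_bar (a point): Centre of the frame's cross bar at the underside: 18 mm wide along the frame's x, 84 mm long along its y, at the balance point. Hidden inside the rack at the start
- hole_a (a point): Centre of the 13 mm through hole in the middle of the frame's +x end bar, at the underside; 98 mm from the frame's centre along its x
- hole_b (a point): Centre of the same hole in the -x end bar, at the underside, 98 mm from the frame's centre (the end that sticks out of the rack at the start)
- rack: Fixed grey sheet-steel parts rack, 160 (x) x 150 (y) x 60 mm high, origin at the centre of its underside. A shelf with a stack of blanks covers the lower pocket; nothing stands above 60 mm
- rack_mouth (a point): Middle of the rack's open side (its -x side, 80 mm from its origin, facing the robot), on the pocket's floor, 3 mm above the bench. The pocket is 28 mm high and 144 mm wide between the side walls; the frame comes out along the rack's -x
- fixture: Fixed weld fixture on a 12 mm base plate, 200 (x, from -120 to +80 mm) x 350 mm (y). Origin: on the bench under the centre of the frame's place; y along the line of the pins. Six round rests, tops 32 mm above the bench, carry the frame; the base plate between them is 20 mm lower
- clamp_a (a point): Foot of the open toggle clamp beyond the +y end of the fixture, its inner edge, on the base plate: 121 mm from the fixture's centre, 11 mm clear of a seated frame's end, so no finger fits outside the end bars there. The clamp is 44 mm wide, reaches 76 mm outward and up to about 100 mm above the bench
- clamp_b (a point): Foot of the open toggle clamp beyond the -y end of the fixture, its inner edge, on the base plate: 121 mm from the fixture's centre, 11 mm clear of a seated frame's end, so no finger fits outside the end bars there. The clamp is 44 mm wide, reaches 76 mm outward and up to about 100 mm above the bench
- flat_bar (a point): Centre of the top of the fixed flat steel bar on the fixture's -x side, 40 (x) x 140 (y) x 6 mm, top 38 mm above the bench like the seated frame's. Two low straps hold its outer half 52 mm each way along y, with bolts up to 52 mm above the bench
- pin_a (a point): Axis of one locating pin at the height of the rests (32 mm above the bench), 98 mm along +y of the fixture. The pin is 11 mm in diameter, stands 21 mm above the rests, and its top 7 mm taper to 5 mm
- pin_b (a point): The same for the other pin, 98 mm along -y of the fixture
- gap (a point): Middle of the gap at the level of the top faces (38 mm above the bench): with the frame on the pins the gap between its long side and the flat bar is 6 mm wide (5 to 7 with the play on the pins), 6 mm deep and open below; the base plate lies 26 mm below this point. The gap runs along the fixture's y, 70 mm each way from this point
- gauge_stand: Fixed dark steel block, 50 (x) x 60 (y) x 32 mm high, origin at the centre of its underside, with a slot 8 x 34 mm and 26 mm deep in the middle of its top, in which the gauge stands
- gauge: Loose gap gauge, about 0.09 kg, standing upright in its stand. Origin: centre of the shoulder plane. Below it the steel blade, 4 mm thick (x), 30 mm wide (y) and 22 mm long, the last 2 mm tapered to an edge; above it the grooved aluminium handle, 16 mm (x) x 34 mm (y) x 45 mm high. The shoulders rest on the stand's top, 32 mm above the bench, at the start. Either way round is right in the gap
- magnet: Loose three-cornered welding magnet, bystander, flat, about 76 mm long and 18 mm high, origin at the underside
- tin: Loose round closed tin, bystander, 62 mm in diameter, 68 mm high, origin at the centre of its underside
- locking_clamp: Loose locking C-clamp lying flat, bystander, 195 x 110 mm, 16 mm high, jaws towards its +x; origin midway between the jaw pads at bench level, the handles reach about 195 mm from there along -x
Mind the look-alikes: they are no part of the job. Leave any orange look-alike of the gauge alone.

How it is judged:
On the way, in this order (a step that is already met when the one before it is completed fails the run):
1. the frame lies on the fixture's rests with both holes over the pins (((distance between hole_a and pin_a below 0.003 m and distance between hole_b and pin_b below 0.003 m) or (distance between hole_a and pin_b below 0.003 m and distance between hole_b and pin_a below 0.003 m)) and angle between frame's own z axis and vertical below 0.05 rad), for 0.3 s.
2. the gauge's blade is down in the gap with its shoulders seated (x of gauge in the frame of gap between -0.004 and 0.004 m and y of gauge in the frame of gap between -0.045 and 0.045 m and z of gauge in the frame of gap between -0.004 and 0.003 m and angle between gauge's own z axis and vertical below 0.12 rad), for 0.3 s.
At the end, for the whole second after the job is handed in: The frame lies flat on the rests with each hole within 3 mm of its pin's place (either way round); the gauge stands in the gap between frame and flat bar, within 45 mm of the bar's middle, shoulders down to within 3 mm, upright to about 7 degrees; both at rest (all of step 1 and all of step 2 and linear speed of each of frame, gauge below 0.02 m/s); the robot touches nothing.
It fails at once if the frame is dropped (falls free by more than about 12 mm) (contact force between frame and the fingers below 0.05 N and linear speed of frame above 0.5 m/s).
It fails at once if the gauge is dropped (falls free by more than about 12 mm) (contact force between gauge and the fingers below 0.05 N and linear speed of gauge above 0.5 m/s).
It fails at once if the magnet, the tin or the locking clamp is shifted by more than 25 mm (distance of any of magnet, tin, locking_clamp from where it was at the start of the episode above 0.025 m).
It also fails if it takes over 72 s, if anything falls off the work surface, if the arm or the gripper's body presses on something with over 40 N, if the wrist force passes 120 N, or if a joint passes its speed limit or range.

## Working session

There is one attempt and no reset: what is moved stays moved. The work goes in short steps, Python scripts to look and compute and a tool call to move; the robot and the scene stay as the last step left them, time stands still between calls to the robot, and variables do not carry over. Pictures are saved under pics/ and viewed, about 8 in all and at most 12, crops included, and the job is handed in when it is done.

Besides the shell and the picture viewer there is one more tool, called after "Call:" as name(argument=value, ...) on one line, values as JSON. carry_out: Moves the arm, as the interface text tells. Its arguments: {"type":"object","properties":{"claw":{"type":"array"},"offset":{"type":"array"},"dr":{"type":"array"},"newtons":{"type":"number"}},"required":["claw","offset","dr"]}

```bash
mkdir -p pics; ls
python3 - <<'E'
from bench import sensors, viewer
import cv2
print(sensors.sense())
for n in ("scene","top","wrist"):
    print(n,viewer.camera_info(n))
for n in ("scene","top"):
    cv2.imwrite(f"pics/{n}0.png",viewer.read_camera(n)[:,:,::-1])
E
```

```text
pics
{'clock': 0.0, 'q': array([ 1.00486457e+00,  2.21202925e-01,  1.52759875e+00,  1.68946255e-05,
        1.39470907e+00, -1.26095252e-01]), 'dq': array([-0.00051195, -0.00151965, -0.0004751 , -0.00096037,  0.00187327,
        0.00056338]), 'tau': array([-8.59282591e-04, -4.94609964e+01, -3.87382472e+01,  6.99553569e-02,
        5.68979164e-02, -1.46282900e-04]), 'tool_pos': array([0.26585517, 0.56510375, 0.29115805]), 'tool_rot': array([ 0.68984024,  0.15362023,  0.6903113 , -0.15489215]), 'ft_force': array([0.4960511 , 0.11410662, 0.58783918]), 'wrist_torque': array([-0.02508811, -0.01940835,  0.00543698]), 'opening': 0.08703896078486957}
scene {'fx': 387.98435970081147, 'fy': 387.98435970081147, 'cx': 317.5793860742473, 'cy': 199.58278243063893, 'dist': array([-0.03768261,  0.        ,  0.        ,  0.        ,  0.        ]), 'position': array([1.09601482, 0.00563477, 0.75223764]), 'rotation': array([0.65059717, 0.19642574, 0.22290943, 0.69889315])}
top {'fx': 434.16265664390886, 'fy': 434.16265664390886, 'cx': 324.1205290676729, 'cy': 198.25385270755555, 'dist': array([0.008491, 0.      , 0.      , 0.      , 0.      ]), 'position': array([ 0.44535379, -0.04006366,  0.98918032]), 'rotation': array([-0.70195581, -0.06311597,  0.07668275,  0.70526178])}
wrist {'fx': 350.3867884006104, 'fy': 350.3867884006104, 'cx': 316.4782118809496, 'cy': 197.15779109957518, 'dist': array([0.00388716, 0.        , 0.        , 0.        , 0.        ]), 'hand_eye': array([[ 4.37171432e-04,  2.69548842e-01, -9.62986620e-01,
        -9.20116107e-02],
       [ 9.99999231e-01, -1.23519620e-03,  1.08231401e-04,
        -1.43746063e-04],
       [-1.16030376e-03, -9.62985927e-01, -2.69549175e-01,
        -7.36916346e-02],
       [ 0.00000000e+00,  0.00000000e+00,  0.00000000e+00,
         1.00000000e+00]])}
```

View pics/top0.png

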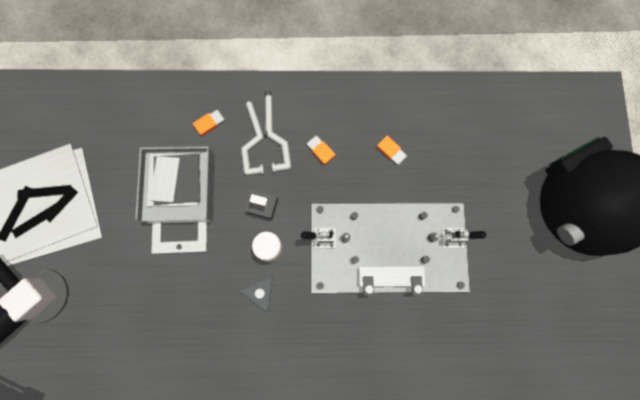

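View pics/scene0.png

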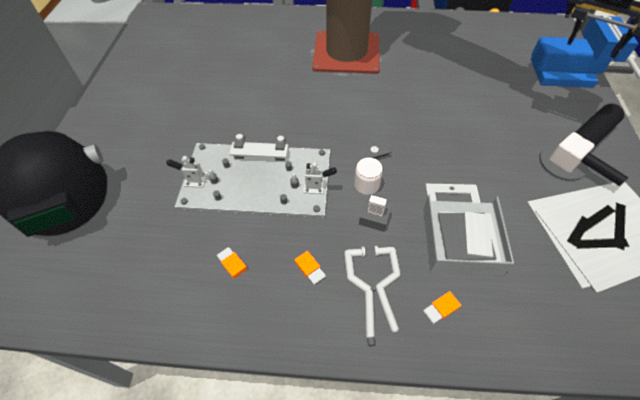

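The top view has +x up and +y to the left. The rack is at about (175,185), with the frame end and its hole at (179,247). The gauge and stand are at (260,203), the fixture at (390,248) and the tin at (266,246). I'll enlarge the top view to get exact pixels.

```bash
cat > h.py <<'E'
import numpy as np, cv2
from scipy.spatial.transform import Rotation as R
from bench import sensors, viewer
def rot(q): return R.from_quat(np.r_[q[1:],q[0]]).as_matrix()
def cam(name,s=None):
    i=viewer.camera_info(name); K=np.array([[i['fx'],0,i['cx']],[0,i['fy'],i['cy']],[0,0,1]])
    if name=='wrist':
        s=s or sensors.sense(); T=np.eye(4); T[:3,:3]=rot(s['tool_rot']); T[:3,3]=s['tool_pos']; T=T@i['hand_eye']
        return K,i['dist'],T[:3,3],T[:3,:3]
    return K,i['dist'],np.array(i['position']),rot(i['rotation'])
def p2w(c,u,v,z):
    K,d,p,M=c; n=cv2.undistortPoints(np.array([[[u,v]]],float),K,d)[0,0]
    r=M@np.array([n[0],-n[1],-1]); return p+r*(z-p[2])/r[2]
def w2p(c,P):
    K,d,p,M=c; X=(np.atleast_2d(P)-p)@M*[1,-1,-1]
    return cv2.projectPoints(X,np.zeros(3),np.zeros(3),K,d)[0][:,0]
def plan(xyz,yaw=None):
    "shift (tool axes after making tool vertical w/ tool y at world yaw deg) and turn"
    s=sensors.sense(); M=rot(s['tool_rot'])
    a=np.radians(yaw) if yaw is not None else np.arctan2(M[1,1],M[0,1])
    y=np.array([np.cos(a),np.sin(a),0]); x=np.array([0,0,-1.]); G=np.c_[x,y,np.cross(x,y)]
    rv=np.degrees(R.from_matrix(M.T@G).as_rotvec())
    print('turn',rv.round(2),'then shift mm',(G.T@(np.array(xyz)-s['tool_pos'])*1e3).round(1),'yaw now',np.degrees(np.arctan2(M[1,1],M[0,1])).round(2))
def shot(name,fn):
    s=sensors.sense(); im=viewer.read_camera(name)[:,:,::-1]; cv2.imwrite(fn,im); return im,cam(name,s)
E
python3 - <<'E'
from h import *
print(rot(sensors.sense()['tool_rot']).round(3))
im=cv2.imread('pics/top0.png')
a=cv2.resize(im[135:315,125:325],None,fx=4,fy=4,interpolation=cv2.INTER_CUBIC)[:480]
b=cv2.resize(im[195:300,300:480],None,fx=4,fy=4,interpolation=cv2.INTER_CUBIC)
cv2.imwrite('pics/c1.png',a[:480,:720]); cv2.imwrite('pics/c2.png',b)
c=cam('top')
for n,u,v,z in [('hole',179,247,.009),('fr L',152,252,.009),('fr R',206,252,.009),('gauge top',259,200,.077),('pinA?',319,238,.05)]: print(n,p2w(c,u,v,z).round(4))
E
```

```text
[[-0.001  0.426  0.905]
 [-0.001  0.905 -0.426]
 [-1.    -0.002 -0.   ]]
hole [0.5318 0.2657 0.009 ]
fr L [0.521  0.3247 0.009 ]
fr R [0.5203 0.2052 0.009 ]
gauge top [0.625  0.0808 0.077 ]
pinA? [ 0.546  -0.0471  0.05  ]
```

View pics/c2.png

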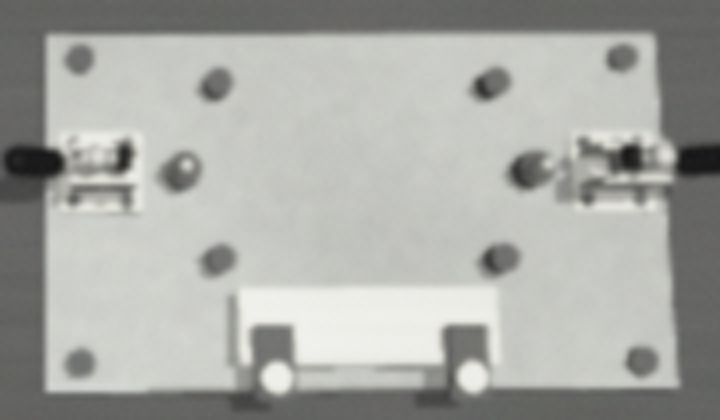

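View pics/c1.png

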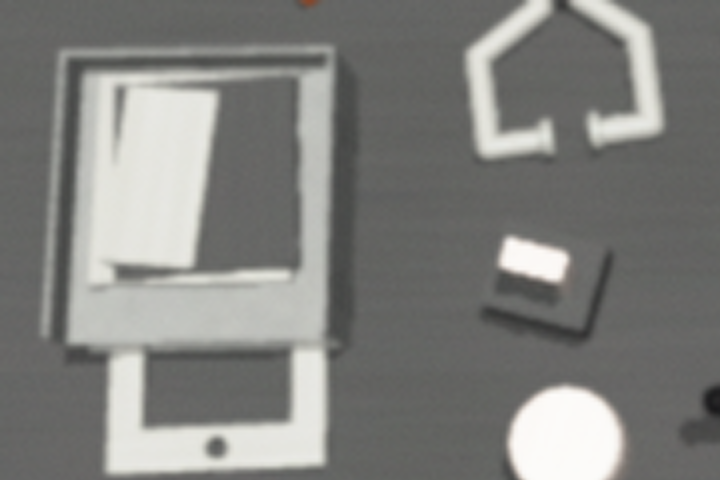

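Run:
```python
from h import *
c=cam('top')
f=lambda u,v,z,o:p2w(c,o[0]+(u+.5)/4-.5,o[1]+(v+.5)/4-.5,z)
A=(125,135);B=(300,195)
L,Rr,H=f(105,472,.009,A),f(326,465,.009,A),f(217,448,.009,A)
print('frame',L,Rr,H,np.linalg.norm(L-Rr),np.degrees(np.arctan2(*(L-Rr)[[1,0]])))
g=[f(*p,.077,A) for p in [(508,236),(570,252),(565,283),(500,268)]]
print('gauge',np.mean(g,0),[np.linalg.norm(g[i]-g[i-1]).round(4) for i in range(4)],np.degrees(np.arctan2(*(g[0]-g[1])[[1,0]])),np.degrees(np.arctan2(*(g[3]-g[2])[[1,0]])))
a,b=f(188,163,.053,B),f(549,163,.053,B)
print('pins',a,b,np.linalg.norm(a-b),(a+b)/2,np.degrees(np.arctan2(*(a-b)[[1,0]])))
q=[f(*p,.038,B) for p in [(240,288),(498,288),(500,365),(238,365)]]
print('bar',q[0],q[1],np.mean(q,0),np.degrees(np.arctan2(*(q[0]-q[1])[[1,0]])),np.linalg.norm(q[0]-q[1]))
print('rackmouth',f(70,352,.03,A),f(335,345,.03,A))
plan([H[0]+.005,H[1],.2],0); plan([H[0]+.005,H[1],.2],180)
```

```text
frame [0.51961033 0.32706264 0.009     ] [0.52278293 0.20499102 0.009     ] [0.53259431 0.26600291 0.009     ] 0.12211283753105626 91.48876470066662
gauge [0.62593548 0.08178602 0.077     ] [np.float64(0.0178), np.float64(0.0344), np.float64(0.017), np.float64(0.0357)] 75.13460585244951 76.6498099463323
pins [ 0.55110345 -0.10692014  0.053     ] [ 0.55027683 -0.30311726  0.053     ] 0.19619885814983207 [ 0.55069014 -0.2050187   0.053     ] 89.75860074309213
bar [ 0.48472013 -0.13507433  0.038     ] [ 0.48396775 -0.27551994  0.038     ] [ 0.46387115 -0.20452306  0.038     ] 89.69306608505536 0.14044762101559755
rackmouth [0.5840522  0.34306464 0.03      ] [0.58735463 0.19789655 0.03      ]
turn [6.48e+01 4.00e-02 9.00e-02] then shift mm [ 91.2 271.7 299.2] yaw now 64.8
turn [-1.152e+02 -1.100e-01  5.000e-02] then shift mm [  91.2 -271.7 -299.2] yaw now 64.8
```

The measurements agree with the given sizes: pin spacing 196.2 mm, frame end about 120 mm, bar 140 mm. Moving now.

Call:
carry_out(claw=[0.7,0.7,0.7,0.7,0.7,0.7,0.7,0.7], offset=[[0,0,0],[0,0,0],[0,0,0],[0,0,0],[0,0,0],[0,0,0],[0,0,0],[0,0,0]], dr=[[7.91,0,0],[7.91,0,0],[7.91,0,0],[7.91,0,0],[7.91,0,0],[7.91,0,0],[7.91,0,0],[7.91,0,0]])

```text
clock: 0.9
tool_pos: [0.2659, 0.5653, 0.2916]
tool_rot: [0.505, 0.494, 0.505, -0.495]
ft_force: [-0.1, -0.8, 0.6]
opening: 0.0611
```

Run:
```python
from h import *
plan([.533,.266,.2],1.5)
```

```text
turn [-0.3   0.06  0.04] then shift mm [ 91.6 259.1 306.2] yaw now 1.2
```

Call:
carry_out(claw=[0.7,0.7,0.7,0.7,0.7,0.7,0.7,0.7,0.7,0.7,0.7], offset=[[0,26,31],[0,0,0],[0,0,0],[0,0,0],[0,0,0],[0,0,0],[0,0,0],[0,0,0],[0,0,0],[0,0,0],[0,0,0]], dr=[[0,0,0],[0,0,0],[0,0,0],[0,0,0],[0,0,0],[0,0,0],[0,0,0],[0,0,0],[0,0,0],[0,0,0],[0,0,0]])

```text
refused, shift out of range in row 1
```

I gave that shift in mm instead of m, and the call was refused whole, so nothing moved. Sending it again in metres.

Call:
carry_out(claw=[0.7,0.7,0.7,0.7,0.7,0.7,0.7,0.7,0.7,0.7,0.7], offset=[[0,0.026,0.0306],[0,0.026,0.0306],[0.01,0.026,0.0306],[0.01,0.026,0.0306],[0.01,0.026,0.0306],[0.01,0.026,0.0306],[0.01,0.026,0.0306],[0.01,0.026,0.0306],[0.01,0.026,0.0306],[0.02,0.025,0.0306],[0,0,0]], dr=[[0,0,0],[0,0,0],[0,0,0],[0,0,0],[0,0,0],[0,0,0],[0,0,0],[0,0,0],[0,0,0],[0,0,0],[0,0,0]])

```text
clock: 2.0
tool_pos: [0.5342, 0.2621, 0.1989]
tool_rot: [0.505, 0.493, 0.506, -0.496]
ft_force: [-0.8, 0.8, -0.1]
opening: 0.061
```

Run:
```python
from h import *
im,c=shot('wrist','pics/w1.png')
print(w2p(c,[[.5326,.266,.009],[.5196,.3271,.009],[.5228,.205,.009]]))
plan([.533,.266,.2],1.5)
```

```text
[[315.56647186 185.6624261 ]
 [300.65055336 109.22883682]
 [302.81802039 253.05284051]]
turn [-0.2   0.08  0.22] then shift mm [-0.  -0.2 -1.9] yaw now 1.3
```

View pics/w1.png

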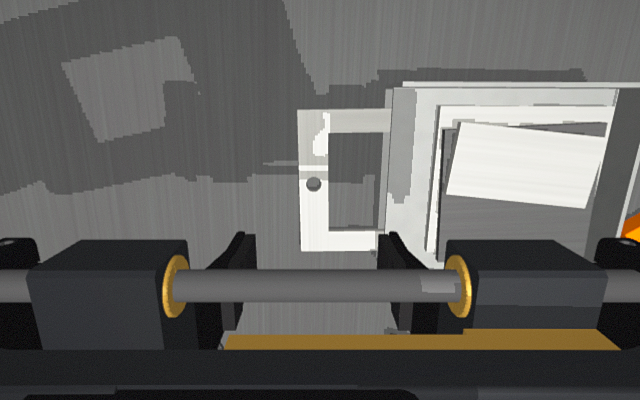

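The hole is at (314,184), within 2 px of the prediction. The frame end, its window and the rack mouth are clear, so I'm lowering with one finger in the window and one outside the end bar.

Call:
carry_out(claw=[0.55,0.55,0.55,0.55,0.55,0.55,0,0,0,0,0], offset=[[0.03,-0.0012,-0.0015],[0.04,0,0],[0.035,0,0],[0.015,0,0],[0.0072,0,0],[0,0,0],[0,0,0],[0,0,0],[0,0,0],[0,0,0],[0,0,0]], dr=[[0,0,0],[0,0,0],[0,0,0],[0,0,0],[0,0,0],[0,0,0],[0,0,0],[0,0,0],[0,0,0],[0,0,0],[0,0,0]], newtons=40)

```text
clock: 3.15
tool_pos: [0.5315, 0.2681, 0.0756]
tool_rot: [0.506, 0.493, 0.507, -0.494]
ft_force: [-4.2, 0.7, 4.6]
opening: 0.0226
```

Call:
carry_out(claw=[0.45,0.45,0.45,0.45,0,0,0,0], offset=[[0,0,0],[0,0,0],[0.004,0,0],[0,0,0],[0,0,0],[0,0,0],[0,0,0],[0,0,0]], dr=[[0,0,0],[0,0,0],[0,0,0],[0,0,0],[0,0,0],[0,0,0],[0,0,0],[0,0,0]])

```text
clock: 3.95
tool_pos: [0.5318, 0.268, 0.071]
tool_rot: [0.507, 0.493, 0.507, -0.493]
ft_force: [-2.0, 0.2, 0.4]
opening: 0.0231
```

Call:
carry_out(claw=[0,0,0,0,0,0,0,0,0,0,0], offset=[[-0.002,-0.005,0],[0,-0.01,0],[0,-0.02,0],[0,-0.02,0],[0,-0.02,0],[0,-0.02,0],[0,-0.02,0],[0,-0.02,0],[0,-0.02,0],[0,-0.01,0],[0,0,0]], dr=[[0,0,0],[0,0,0],[0,0,0],[0,0,0],[0,0,0],[0,0,0],[0,0,0],[0,0,0],[0,0,0],[0,0,0],[0,0,0]])

```text
clock: 5.05
tool_pos: [0.3643, 0.263, 0.0721]
tool_rot: [0.506, 0.492, 0.507, -0.494]
ft_force: [-1.4, -0.8, -5.4]
opening: 0.0228
```

Run:
```python
from h import *
im,c=shot('top','pics/t2.png')
cv2.imwrite('pics/t2c.png',cv2.resize(im[135:335,125:325],None,fx=3,fy=3,interpolation=cv2.INTER_CUBIC))
```

```text
(no output)
```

View pics/t2c.png

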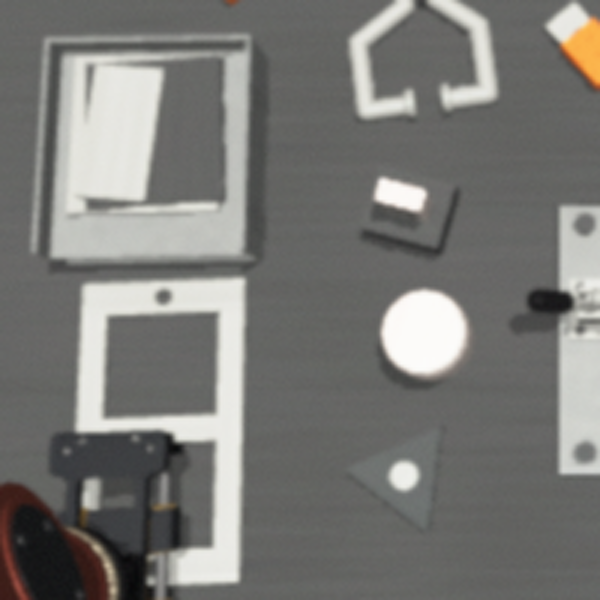

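The frame is fully out, with hole_a at (164,296) in the crop. I'll set the end down, release it, and take the grasp from the cross bar.

Call:
carry_out(claw=[0,0.5,0.5,0.5,0.5,0.5,0.5,0.5,0.5], offset=[[0.001,0,0],[0,0,0],[0,0,0],[0,0,0],[-0.02,0,0],[-0.03,0,0],[-0.03,0.03,0],[0,0.03,0],[0,0.03,0]], dr=[[0,0,0],[0,0,0],[0,0,0],[0,0,0],[0,0,0],[0,0,0],[0,0,0],[0,0,0],[0,0,0]])

```text
clock: 6.0
tool_pos: [0.4596, 0.2666, 0.1545]
tool_rot: [0.507, 0.495, 0.506, -0.492]
ft_force: [-1.0, 0.5, 0.4]
opening: 0.0433
```

Run:
```python
from h import *
c=cam('top'); f=lambda u,v,z:p2w(c,125+(u+.5)/3-.5,135+(v+.5)/3-.5,z)
H=f(164,296,.006);a=f(245,281,.006);b=f(240,582,.006)
print(H,a,b,np.linalg.norm(a-b),np.degrees(np.arctan2(*(a-b)[[1,0]])))
l=f(84,284,.006); print(np.degrees(np.arctan2(*(l-a)[[1,0]])))
im,c=shot('wrist','pics/w2.png')
P=H-.098*np.array([np.cos(np.radians(1)),np.sin(np.radians(1)),0]); print(P,w2p(c,[P,H]))
plan([P[0],P[1],.15],1.0)
```

```text
[0.56278777 0.26768979 0.006     ] [0.5738691  0.20766524 0.006     ] [0.35535013 0.20089859 0.006     ] 0.2186237112025254 1.7736534495907552
90.82221357847831
[0.4648027  0.26597945 0.006     ] [[322.60164555 206.802485  ]
 [458.71310312 207.99665664]]
turn [ 0.46 -0.11 -0.48] then shift mm [4.5 1.2 0.3] yaw now 1.46
```

View pics/w2.png

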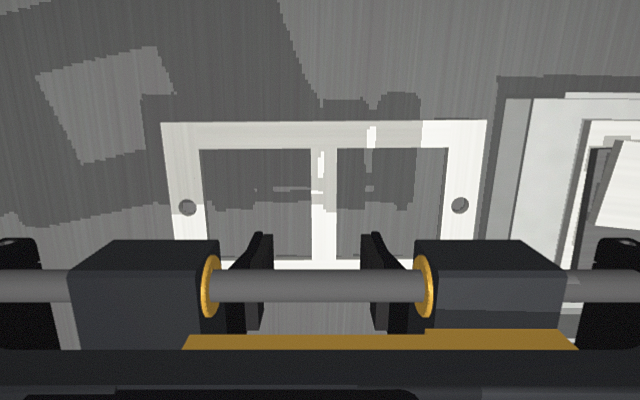

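The wrist view shows both holes, at (188,207) and (460,205), and the cross bar near (324,205).

Run:
```python
from h import *
c=cam('wrist')
a=p2w(c,460.5,205,.006);b=p2w(c,188,207,.006);m=(a+b)/2;y=np.degrees(np.arctan2(*(a-b)[[1,0]]))
print(a,b,m,np.linalg.norm(a-b),y); plan([m[0],m[1],.071],y)
```

```text
[0.5683968  0.26942943 0.006     ] [0.37289819 0.26319888 0.006     ] [0.47064749 0.26631415 0.006     ] 0.1955978651439836 1.8254004253239655
turn [-0.37 -0.11 -0.48] then shift mm [83.5  7.1  0.2] yaw now 1.46
```

The wrist estimate is about 6 mm off the top view, most likely because the arm was still settling. I'll let it settle and re-measure.

Call:
carry_out(claw=[0.5,0.5,0.5], offset=[[0,0,0],[0,0,0],[0,0,0]], dr=[[0,0,0],[0,0,0],[0,0,0]])

```text
clock: 6.35
tool_pos: [0.4559, 0.2659, 0.1517]
tool_rot: [0.506, 0.493, 0.507, -0.494]
ft_force: [-1.2, -0.3, 0.4]
opening: 0.0437
```

Run:
```python
from h import *
im,c=shot('wrist','pics/w3.png')
g=cv2.cvtColor(im,cv2.COLOR_BGR2GRAY)
def hole(u,v):
    p=g[v-16:v+17,u-16:u+17]; n,l,s,ce=cv2.connectedComponentsWithStats((p<150).astype(np.uint8))
    k=[(i,s[i,4]) for i in range(1,n) if 60<s[i,4]<500]; print(k)
    i=min(k,key=lambda t:np.hypot(*(ce[t[0]]-16)))[0]; return ce[i]+[u-16,v-16]
print(sensors.sense()['dq'].round(3))
A,B=hole(460,205),hole(188,207); print(A,B)
a=p2w(c,*A,.006);b=p2w(c,*B,.006);m=(a+b)/2;y=np.degrees(np.arctan2(*(a-b)[[1,0]]))
print(a,b,m,np.linalg.norm(a-b),y); plan([m[0],m[1],.071],y)
```

```text
[ 0.002 -0.002 -0.003 -0.002  0.     0.001]
[(1, np.int32(246)), (2, np.int32(217))]
[(1, np.int32(125)), (2, np.int32(222))]
[468.21658986 205.25806452] [192.24324324 206.56756757]
[0.563156   0.26991925 0.006     ] [0.36760748 0.26336795 0.006     ] [0.46538174 0.2666436  0.006     ] 0.19565823453980394 1.9188131954247842
turn [-0.36  0.01  0.05] then shift mm [80.8  9.5 -0.3] yaw now 1.55
```

Call:
carry_out(claw=[0.5,0.5,0.5,0.5,0.5,0.5,0,0,0,0,0,0], offset=[[0.01,0.0095,0],[0.03,0,0],[0.025,0,0],[0.01,0,0],[0.0055,0,0],[0,0,0],[0,0,0],[0,0,0],[0,0,0],[0,0,0],[0,0,0],[0,0,0]], dr=[[-0.36,0,0],[0,0,0],[0,0,0],[0,0,0],[0,0,0],[0,0,0],[0,0,0],[0,0,0],[0,0,0],[0,0,0],[0,0,0],[0,0,0]], newtons=60)

```text
clock: 7.6
tool_pos: [0.466, 0.2663, 0.072]
tool_rot: [0.508, 0.491, 0.508, -0.492]
ft_force: [-3.6, -0.8, 5.7]
opening: 0.0165
```

Call:
carry_out(claw=[0,0,0,0,0,0,0,0,0], offset=[[-0.005,0,0],[-0.01,0,0],[-0.015,0,0],[-0.025,0,0],[-0.025,0,0],[-0.025,0,0],[-0.015,0,0],[-0.005,0,0],[0,0,0]], dr=[[0,0,0],[0,0,0],[0,0,0],[0,0,0],[0,0,0],[0,0,0],[0,0,0],[0,0,0],[0,0,0]])

```text
clock: 8.5
tool_pos: [0.4666, 0.2663, 0.1972]
tool_rot: [0.508, 0.492, 0.508, -0.491]
ft_force: [-0.5, 0.2, -6.7]
opening: 0.0161
```

Call:
carry_out(claw=[0,0,0,0,0,0,0,0,0,0,0,0], offset=[[0,0,0],[0,0,0],[0,0,0],[0,0,0],[0,0,0],[0,0,0],[0,0,0],[0,0,0],[0,0,0],[0,0,0],[0,0,0],[0,0,0]], dr=[[5,0,0],[8.5,0,0],[8.5,0,0],[8.5,0,0],[8.5,0,0],[8.5,0,0],[8.5,0,0],[8.5,0,0],[8.5,0,0],[8.5,0,0],[6.5,0,0],[4,0,0]])

```text
clock: 9.7
tool_pos: [0.4653, 0.2658, 0.1944]
tool_rot: [0.002, -0.706, 0.003, 0.708]
ft_force: [-0.5, -0.2, -6.3]
opening: 0.0162
```

Run:
```python
from h import *
plan([.551,-.205,.17],-90.25)
```

```text
turn [-0.11  0.2  -0.08] then shift mm [ 24.4 470.4 -87.7] yaw now -90.36
```

Call:
carry_out(claw=[0,0,0,0,0,0,0,0,0,0,0,0], offset=[[0,0.02,-0.004],[0,0.04,-0.008],[0,0.045,-0.008],[0,0.045,-0.008],[0,0.045,-0.008],[0,0.045,-0.008],[0,0.045,-0.008],[0,0.045,-0.008],[0,0.045,-0.008],[0,0.045,-0.009],[0,0.03,-0.007],[0,0.0204,-0.0037]], dr=[[0,0,0],[0,0,0],[0,0,0],[0,0,0],[0,0,0],[0,0,0],[0,0,0],[0,0,0],[0,0,0],[0,0,0],[0,0,0],[0,0,0]])

```text
clock: 10.9
tool_pos: [0.5524, -0.2065, 0.1946]
tool_rot: [0.002, -0.706, 0.001, 0.708]
ft_force: [0.8, 0.2, -6.3]
opening: 0.016
```

Call:
carry_out(claw=[0,0,0,0], offset=[[0,0,0],[0,0,0],[0,0,0],[0,0,0]], dr=[[0,0.2,0],[0,0,0],[0,0,0],[0,0,0]])

```text
clock: 11.3
tool_pos: [0.553, -0.2029, 0.1962]
tool_rot: [-0.0, 0.708, 0.0, -0.706]
ft_force: [-0.5, 0.7, -6.2]
opening: 0.0164
```

Run:
```python
from h import *
plan([.551,-.205,.14],-90.25)
im,c=shot('wrist','pics/w4.png')
s=sensors.sense(); M=rot(s['tool_rot']); print(s['tool_pos'])
# predicted: frame holes if held with centre under tcp, underside 70 mm below; pins
P=[s['tool_pos']+M@[.0635,d,0] for d in(-.098,.098)]
print(w2p(c,P), w2p(c,[[.5511,-.1069,.053],[.5503,-.3031,.053]]))
```

```text
turn [ 0.22 -0.16  0.04] then shift mm [56.2  2.1  1.9] yaw now -90.03
[ 0.55307321 -0.2030568   0.19640631]
[[113.21664322 257.08148005]
 [519.04747205 257.52896279]] [[179.88979372 210.87985691]
 [458.22620896 212.18650404]]
```

View pics/w4.png

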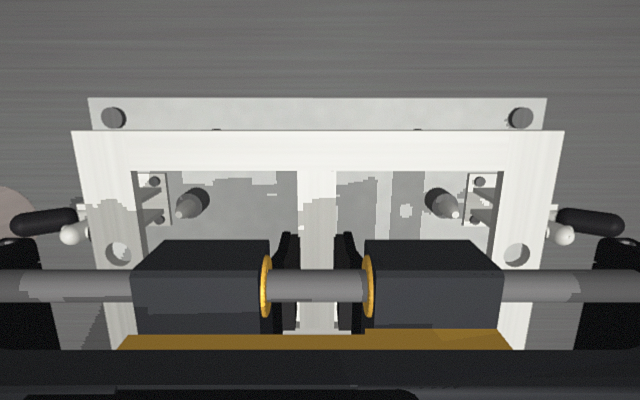

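The holes are at (118,253) and (517,253). The pin tips are at about (180,214) and (455,214) and show through the windows. Working out the correction from this one view.

Run:
```python
from h import *
c=cam('wrist'); s=sensors.sense(); M=rot(s['tool_rot'])
zs=np.linspace(.11,.15,401)
sep=[np.linalg.norm(p2w(c,118,253,z)-p2w(c,517,253,z)) for z in zs]
z=zs[np.argmin(abs(np.array(sep)-.196))]; a,b=p2w(c,118,253,z),p2w(c,517,253,z)
p,q=p2w(c,180,214,.053),p2w(c,455.5,214,.053)
print('top face z',z,a,b,np.degrees(np.arctan2(*(a-b)[[1,0]])))
print('pins',p,q,np.linalg.norm(p-q),np.degrees(np.arctan2(*(p-q)[[1,0]])))
d=(p+q-a-b)/2; print('need',d,'tool',M.T@d)
print('top-cam need', np.array([.5507,-.205])-((a+b)/2)[:2])
im=cv2.imread('pics/w4.png')
cv2.imwrite('pics/w4c.png',cv2.resize(np.hstack([im[180:280,80:215],im[180:280,420:555]]),None,fx=2.9,fy=2.9,interpolation=cv2.INTER_CUBIC))
```

```text
top face z 0.1299 [ 0.55411459 -0.10583994  0.1299    ] [ 0.55426277 -0.30184445  0.1299    ] 90.0433152759234
pins [ 0.54888921 -0.10685326  0.053     ] [ 0.54903231 -0.30161626  0.053     ] 0.19476305522204002 90.04209856764118
need [-0.00522792 -0.00039257 -0.0769    ] tool [0.07688335 0.00042527 0.00546494]
top-cam need [-0.00348868 -0.00115781]
```

View pics/w4c.png

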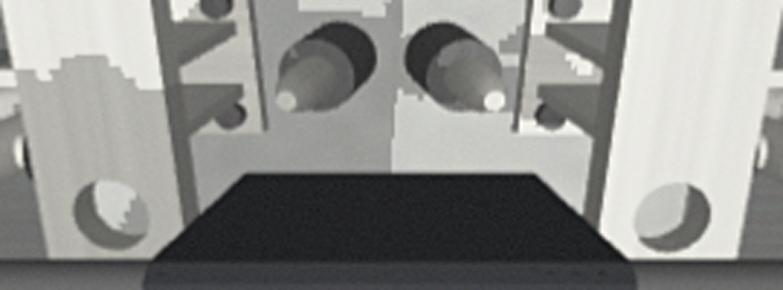

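Call:
carry_out(claw=[0,0,0,0,0,0,0,0], offset=[[0.005,0,0.005],[0.015,0,0],[0.02,0,0],[0.015,0,0],[0.006,0,0],[0,0,0],[0,0,0],[0,0,0]], dr=[[0,0,0],[0,0,0],[0,0,0],[0,0,0],[0,0,0],[0,0,0],[0,0,0],[0,0,0]])

```text
clock: 12.15
tool_pos: [0.5491, -0.2047, 0.1366]
tool_rot: [-0.0, 0.709, -0.001, -0.705]
ft_force: [0.7, -0.4, -5.9]
opening: 0.0163
```

Run:
```python
from h import *
im,c=shot('wrist','pics/w5.png'); print(sensors.sense()['tool_pos'])
cv2.imwrite('pics/w5c.png',cv2.resize(np.hstack([im[210:300,80:215],im[210:300,420:555]]),None,fx=2.9,fy=2.9,interpolation=cv2.INTER_CUBIC))
```

```text
[ 0.54907312 -0.20474044  0.13666257]
```

View pics/w5c.png

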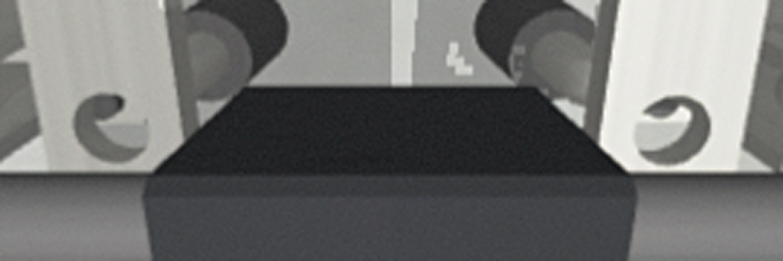

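The holes sit at about (118,254) and (517,255), and the pin tips are just visible through their upper parts. I'll check numerically where the tips should appear.

Run:
```python
from h import *
c=cam('wrist'); g=cv2.cvtColor(cv2.imread('pics/w5.png'),cv2.COLOR_BGR2GRAY)
for u in (118.3,517.1):
    h=p2w(c,u,254.3,.0697); h[2]=.0637+.006; print('hole',h,'tip expected at',w2p(c,[h*[1,1,0]+[0,0,.053]]))
for u0 in (103,502):
    print('cols',u0,'rows 238+'); print('\n'.join(' '.join('%3d'%x for x in r) for r in g[238:270,u0:u0+31]))
```

```text
hole [ 0.54957566 -0.1074575   0.0697    ] tip expected at [[135.18926055 241.19840749]]
hole [ 0.54928445 -0.30414041  0.0697    ] tip expected at [[499.94962537 241.21567529]]
cols 103 rows 238+
183 177 175 174 177 177 178 178 181 179 176 176 180 178 178 176 174 176 181 181 179 183 182 179 179 177 180 177 177 179 179
179 177 176 173 176 176 179 177 179 179 177 177 177 182 176 176 177 177 176 181 181 187 184 179 180 179 178 178 179 178 179
182 180 177 172 173 175 177 177 181 179 179 182 180 181 179 178 175 177 177 180 180 183 180 180 180 181 179 178 177 177 179
179 180 176 174 174 176 177 181 183 179 173 167 169 170 173 175 170 173 182 181 182 179 182 182 179 179 179 178 176 181 176
181 179 174 176 179 177 176 178 170 157 138 124 124 125 132 139 130 140 164 177 187 184 184 180 178 181 177 176 176 180 180
180 179 176 176 174 172 165 151 124  99  88  86  86  88  88  84  69  64  95 146 176 182 182 181 180 177 175 179 176 179 180
183 179 178 178 173 155 121 101  96  89  84  84  86  88  87  84  76  57  46  92 158 183 184 183 181 179 179 180 175 179 178
182 181 181 175 154 117  98  94  94
[... 6351 characters left out ...]
 106 103 104 103 101 102 103 100  99 123 181 229 234 231 228 227 229 228 229 228
233 230 229 227 230 218 176 151 132 114 112 108 107 103 106 100 101 117 122 149 187 230 234 231 228 226 228 227 227 229 228
235 232 229 228 228 231 234 223 191 159 145 143 136 133 138 138 152 183 193 229 235 235 233 229 228 228 228 228 228 229 229
238 234 232 229 230 232 234 238 238 224 217 216 204 197 210 215 231 238 237 237 237 235 232 232 231 231 232 232 231 231 231
224 225 218 218 220 219 224 226 228 224 222 225 224 224 223 223 224 224 225 227 229 225 227 225 224 226 224 225 226 226 224
129 137 134 133 131 133 135 137 136 138 135 135 136 138 136 134 135 136 134 137 138 137 136 135 134 137 138 136 137 136 135
```

The tips are hidden behind the rim in this view, as they should be when aligned. The two cameras' estimates average to a residual of about (+0.7, +1.3) mm, well within the taper's ±4 mm. I'll descend while watching the force.

Call:
carry_out(claw=[0,0,0,0,0,0,0,0], offset=[[0.003,-0.0013,-0.0007],[0.003,0,0],[0.003,0,0],[0.003,0,0],[0.003,0,0],[0.002,0,0],[0,0,0],[0,0,0]], dr=[[0,0,0],[0,0,0],[0,0,0],[0,0,0],[0,0,0],[0,0,0],[0,0,0],[0,0,0]])

```text
clock: 13.0
tool_pos: [0.5491, -0.203, 0.1185]
tool_rot: [-0.001, 0.708, -0.001, -0.706]
ft_force: [-0.1, 0.3, -5.7]
opening: 0.0163
```

Call:
carry_out(claw=[0,0,0,0,0,0], offset=[[0.002,0,0],[0.002,0,0],[0.002,0,0],[0.002,0,0],[0,0,0],[0,0,0]], dr=[[0,0,0],[0,0,0],[0,0,0],[0,0,0],[0,0,0],[0,0,0]])

```text
clock: 13.6
tool_pos: [0.5491, -0.203, 0.1104]
tool_rot: [-0.001, 0.708, -0.001, -0.706]
ft_force: [0.0, 0.3, -6.7]
opening: 0.0161
```

Call:
carry_out(claw=[0,0,0,0,0,0], offset=[[0.002,0,0],[0.0015,0,0],[0.001,0,0],[0.001,0,0],[0,0,0],[0,0,0]], dr=[[0,0,0],[0,0,0],[0,0,0],[0,0,0],[0,0,0],[0,0,0]])

```text
clock: 14.2
tool_pos: [0.5491, -0.203, 0.1049]
tool_rot: [-0.001, 0.708, -0.001, -0.706]
ft_force: [0.0, 0.4, -6.0]
opening: 0.0164
```

Call:
carry_out(claw=[0,0,0,0,0], offset=[[0.001,0,0],[0.001,0,0],[0.001,0,0],[0,0,0],[0,0,0]], dr=[[0,0,0],[0,0,0],[0,0,0],[0,0,0],[0,0,0]])

```text
clock: 14.7
tool_pos: [0.5493, -0.2031, 0.104]
tool_rot: [-0.001, 0.708, -0.001, -0.706]
ft_force: [-8.2, 4.2, 9.2]
opening: 0.0164
```

Contact at the expected seat height (TCP 0.104, so the underside is at about 0.031). Releasing and backing off.

Call:
carry_out(claw=[0.2,0.5,0.5,0.5,0.5,0.5,0.5,0.5,0.5,0.5,0.5,0.5], offset=[[0,0,0],[0,0,0],[0,0,0],[0,0,0],[-0.01,0,0],[-0.02,0,0],[-0.03,0,0],[-0.03,0,0],[-0.01,0,-0.03],[0,0,-0.04],[0,0,0],[0,0,0]], dr=[[0,0,0],[0,0,0],[0,0,0],[0,0,0],[0,0,0],[0,0,0],[0,0,0],[0,0,0],[0,0,0],[0,0,0],[0,0,0],[0,0,0]])

```text
clock: 15.9
tool_pos: [0.6191, -0.203, 0.2021]
tool_rot: [-0.001, 0.708, -0.0, -0.706]
ft_force: [-0.2, -0.7, 0.1]
opening: 0.0441
```

Run:
```python
from h import *
im,c=shot('wrist','pics/w6.png'); print(sensors.sense()['tool_pos'])
t,_=shot('top','pics/t6.png')
k=cv2.resize(t[190:305,300:485],None,fx=2.5,fy=2.5,interpolation=cv2.INTER_CUBIC)
o=np.zeros((600,640,3),np.uint8); o[:312]=im[:312]; o[312:,:462]=k[:288]
cv2.imwrite('pics/m6.png',o)
plan([.6259,.0818,.2],-14); plan([.6259,.0818,.2],166)
```

```text
[ 0.61841603 -0.20301939  0.2020408 ]
turn [-76.12  -0.13  -0.08] then shift mm [   2.1  -61.3 -278.3] yaw now -90.12
turn [ 1.0388e+02 -8.0000e-02  1.4000e-01] then shift mm [  2.1  61.3 278.3] yaw now -90.12
```

View pics/m6.png

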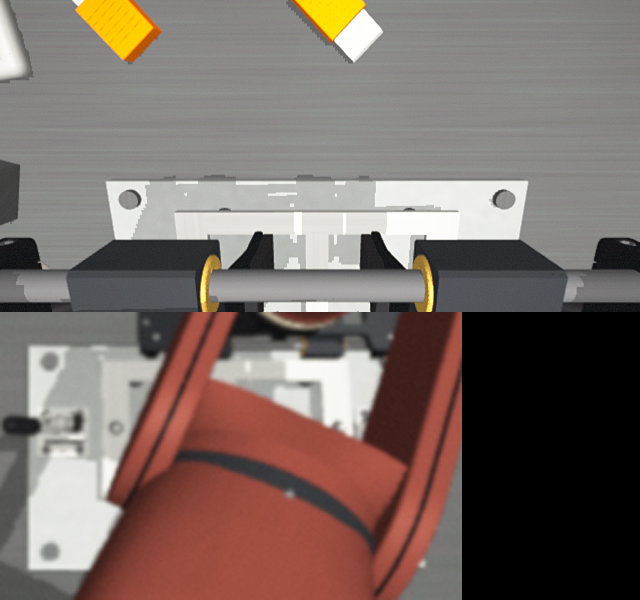

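The top view shows pin_a inside the hole and the frame lying in place. Next, the gauge.

Call:
carry_out(claw=[0.5,0.5,0.5,0.5,0.5,0.5,0.5,0.5,0.5,0.5], offset=[[0,0,0],[0,0,0],[0,0,0],[0,0,0],[0,0,0],[0,0,0],[0,0,0],[0,0,0],[0,0,0],[0,0,0]], dr=[[-8.46,0,0],[-8.46,0,0],[-8.46,0,0],[-8.46,0,0],[-8.46,0,0],[-8.46,0,0],[-8.46,0,0],[-8.46,0,0],[-8.46,0,0],[0,0,0]])

```text
clock: 17.0
tool_pos: [0.6179, -0.2033, 0.2026]
tool_rot: [0.436, 0.558, 0.435, -0.556]
ft_force: [0.2, -0.5, -0.7]
opening: 0.0433
```

Call:
carry_out(claw=[0.5,0.5,0.5,0.5,0.5,0.5,0.5,0.5,0.5,0.5,0.5,0.5], offset=[[0,-0.006,-0.028],[0,-0.007,-0.03],[0,-0.007,-0.032],[0,-0.007,-0.032],[0,-0.007,-0.032],[0,-0.007,-0.032],[0,-0.007,-0.032],[0,-0.007,-0.032],[0,-0.006,-0.028],[0,0,0],[0,0,0],[0,0,0]], dr=[[0,0,0],[0,0,0],[0,0,0],[0,0,0],[0,0,0],[0,0,0],[0,0,0],[0,0,0],[0,0,0],[0,0,0],[0,0,0],[0,0,0]])

```text
clock: 18.2
tool_pos: [0.6266, 0.0803, 0.2024]
tool_rot: [0.436, 0.559, 0.434, -0.557]
ft_force: [-0.4, -1.1, -0.1]
opening: 0.0434
```

Run:
```python
from h import *
im,c=shot('wrist','pics/w7.png'); print(sensors.sense()['tool_pos'])
plan([.6259,.0818,.13],-14)
d=np.radians(75.9);u=np.array([np.cos(d),np.sin(d),0]);v=np.array([u[1],-u[0],0])
pred=w2p(c,[np.array([.6259,.0818,.077])+i*.017*u+j*.008*v for i,j in((1,1),(1,-1),(-1,-1),(-1,1))]);print(pred)
g=cv2.cvtColor(im,cv2.COLOR_BGR2GRAY); m=(g>215).astype(np.uint8)
n,l,s,ce=cv2.connectedComponentsWithStats(m)
for i in range(1,n):
    if s[i,4]>200: print(s[i],ce[i],cv2.minAreaRect(np.argwhere(l==i)[:,::-1].astype(np.float32)))
# top view check of pins/frame
t,ct=shot('top','pics/t7.png')
k=cv2.resize(t[195:300,300:480],None,fx=3.5,fy=3.5,interpolation=cv2.INTER_CUBIC)
o=np.zeros((600,800,3),np.uint8); o[:250]=0; o[:230,:640]=im[60:290]; o[232:232+k.shape[0],:k.shape[1]]=k[:368]
cv2.imwrite('pics/m7.png',o)
```

```text
[0.62669772 0.08010458 0.20240129]
turn [-0.12 -0.03 -0.2 ] then shift mm [72.4 -1.2 -1.5] yaw now -14.12
[[326.52837116 188.75509573]
 [301.53199201 188.75252196]
 [302.07369117 238.22535541]
 [326.08877299 238.21684913]]
[ 247    0  123   36 2173] [290.66774045  12.14542108] ((308.0, 17.5), (35.0, 122.0), 90.0)
[ 391   56  233  102 4659] [495.05237175 105.48830221] ((509.7490234375, 103.9952392578125), (60.23942947387695, 239.6880645751953), 77.59258270263672)
[ 413  111  227  121 4216] [519.21513283 170.86598672] ((531.9576416015625, 166.30490112304688), (47.87303161621094, 240.65841674804688), 65.59233093261719)
[ 299  186   24   50 1170] [310.41196581 210.67264957] ((310.4999694824219, 210.49998474121094), (22.999996185302734, 48.99999237060547), 0.0)
[151 217  63  23 859] [180.91967404 231.47729919] ((182.0, 228.0), (22.0, 62.0), 90.0)
[205 222  27  47 357] [222.28011204 246.99439776] ((220.3415069580078, 244.28134155273438), (49.03279113769531, 16.01858901977539), 68.68209075927734)
[ 75 234  25  22 405] [ 86.66666667 243.95802469] ((86.50000762939453, 244.00003051757812), (23.33452033996582, 20.50609588623047), 45.0)
[ 255  303  100   32 1563] [311.82341651 320.80550224] ((304.29193115234375, 318.6829833984375), (30.183813095092773, 99.0191650390625), 89.10482788085938)
```

View pics/m7.png

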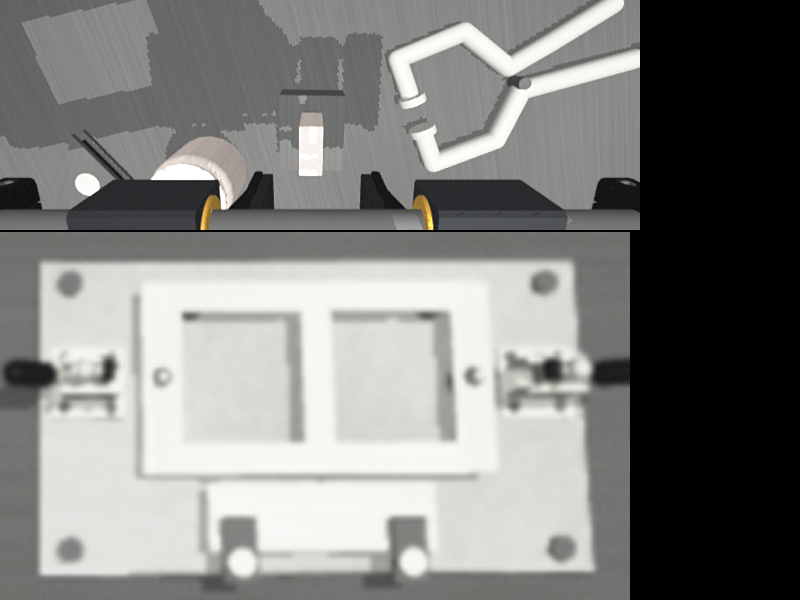

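Both pins show centred in the frame's holes, at (162,377) and (473,376) in the lower panel, so the frame is seated. The gauge handle's top in the wrist picture is at (310.5,210.5), square with the tool. That was my twelfth view, so the rest is numeric.

Run:
```python
from h import *
g=p2w(cam('wrist'),310.5,210.5,.077); print(g); plan([g[0],g[1],.11],-14.1)
```

```text
[0.62437349 0.08445497 0.077     ]
turn [-0.02 -0.03 -0.19] then shift mm [92.3 -3.4 -3.7] yaw now -14.12
```

Call:
carry_out(claw=[0.5,0.5,0.5,0.5,0.5,0.5,0,0,0,0,0,0], offset=[[0.01,-0.0031,-0.003],[0.03,0,0],[0.03,0,0],[0.015,0,0],[0.007,0,0],[0,0,0],[0,0,0],[0,0,0],[0,0,0],[0,0,0],[0,0,0],[0,0,0]], dr=[[0,0,-0.2],[0,0,0],[0,0,0],[0,0,0],[0,0,0],[0,0,0],[0,0,0],[0,0,0],[0,0,0],[0,0,0],[0,0,0],[0,0,0]], newtons=25)

```text
clock: 19.5
tool_pos: [0.6249, 0.0851, 0.111]
tool_rot: [0.435, 0.558, 0.435, -0.557]
ft_force: [-1.3, 0.1, 4.8]
opening: 0.0156
```

Call:
carry_out(claw=[0,0,0,0,0,0,0,0,0], offset=[[0,0,0],[0,0,0],[-0.005,0,0],[-0.01,0,0],[-0.02,0,0],[-0.025,0,0],[-0.02,0,0],[-0.01,0,0],[0,0,0]], dr=[[0,0,0],[0,0,0],[0,0,0],[0,0,0],[0,0,0],[0,0,0],[0,0,0],[0,0,0],[0,0,0]])

```text
clock: 20.4
tool_pos: [0.6256, 0.085, 0.2025]
tool_rot: [0.436, 0.558, 0.435, -0.556]
ft_force: [0.2, -0.6, 0.5]
opening: 0.0159
```

Run:
```python
from h import *
s=sensors.sense(); print(s['tool_pos'],s['opening'],s['ft_force']); plan([.4865,-.204,.19],-.1)
im,c=shot('wrist','pics/w8.png')
# handle top expected 45 mm above shoulder; bright blob
g=cv2.cvtColor(im,cv2.COLOR_BGR2GRAY); n,l,st,ce=cv2.connectedComponentsWithStats((g>215).astype(np.uint8))
print([(st[i].tolist(),ce[i].round(1).tolist()) for i in range(1,n) if st[i,4]>200 and 250<ce[i][0]<380])
print(w2p(c,[s['tool_pos']+rot(s['tool_rot'])@[.034,0,0]]))
```

```text
[0.62555351 0.08500957 0.20245732] 0.015905107536906597 [ 0.16266561 -0.56523843  0.47927367]
turn [-13.88  -0.08  -0.21] then shift mm [  12.5 -138.5  289.3] yaw now -13.98
[([249, 0, 154, 44, 3095], [303.5, 15.7]), ([297, 252, 40, 17, 671], [316.3, 260.0]), ([292, 302, 45, 32, 1173], [315.2, 317.5])]
[[316.09903104 288.67670537]]
```

Call:
carry_out(claw=[0,0,0,0,0,0,0,0,0,0,0,0], offset=[[-0.015,0,0],[-0.015,0,0],[0,-0.007,0.014],[0,-0.014,0.029],[0,-0.016,0.034],[0,-0.016,0.034],[0,-0.016,0.034],[0,-0.016,0.034],[0,-0.016,0.034],[0,-0.016,0.034],[0,-0.014,0.028],[0,-0.0075,0.0143]], dr=[[-6.94,0,0],[-6.94,0,0],[0,0,-0.2],[0,0,0],[0,0,0],[0,0,0],[0,0,0],[0,0,0],[0,0,0],[0,0,0],[0,0,0],[0,0,0]])

```text
clock: 21.65
tool_pos: [0.4828, -0.2064, 0.2285]
tool_rot: [-0.496, -0.501, -0.5, 0.503]
ft_force: [0.4, 0.7, -0.5]
opening: 0.0161
```

Call:
carry_out(claw=[0,0,0,0,0,0], offset=[[0,0,0],[0.02,0,0],[0.03,0,0],[0.02,0,0],[0,0,0],[0,0,0]], dr=[[0,0,0],[0,0,0],[0,0,0],[0,0,0],[0,0,0],[0,0,0]])

```text
clock: 22.25
tool_pos: [0.4848, -0.2034, 0.1598]
tool_rot: [-0.498, -0.5, -0.501, 0.501]
ft_force: [-0.9, -0.0, -0.2]
opening: 0.0157
```

Run:
```python
from h import *
s=sensors.sense();plan([.4865,-.204,.15],-.1)
im,c=shot('wrist','pics/w9.png'); print(s['tool_pos'])
# where gap edges should be in this view at several y; sample intensity across x
g=cv2.cvtColor(im,cv2.COLOR_BGR2GRAY).astype(float)
xs=np.arange(.474,.500,.001)
for y in (-.15,-.145,-.165,-.175,-.18):
    P=w2p(c,[[x,y,.038] for x in xs]).astype(np.float32)
    print(y,P[0].round(0),cv2.remap(g.astype(np.float32),P[:,:1].copy(),P[:,1:].copy(),1).ravel().astype(int))
```

```text
turn [-0.04 -0.11  0.29] then shift mm [9.8 1.7 0.6] yaw now -0.14
[ 0.48482367 -0.20344114  0.15983347]
-0.15 [299. 134.] [196 200 198 199 195 196 196 201 204 149 161 161 163 159 160 161 193 195
 194 196 195 195 195 195 190 193 189]
-0.145 [299. 126.] [196 202 201 201 198 197 196 201 205 149 162 162 160 160 162 157 192 195
 195 199 196 196 196 195 192 192 191]
-0.165 [300. 159.] [191 197 198 196 193 190 194 197 201 165 158 160 159 160 162 161 185 192
 191 196 195 194 194 193 189 191 189]
-0.175 [300. 175.] [191 195 194 193 190 189 192 197 200 154 156 157 158 159 158 158 179 194
 192 197 194 194 192 191 189 190 188]
-0.18 [300. 182.] [189 195 194 192 189 191 191 198 201 151 153 153 152 154 154 155 187 192
 191 195 194 194 194 192 189 190 190]
```

The gap shows clearly in the profile, from x=0.4825 to 0.4895, so its centre is 0.486. I'll correct the position and lower to just above it.

Call:
carry_out(claw=[0,0,0,0,0,0], offset=[[0.005,0.0013,0],[0.005,0,0],[0.004,0,0],[0,0,0],[0,0,0],[0,0,0]], dr=[[0,0,0.29],[0,0,0],[0,0,0],[0,0,0],[0,0,0],[0,0,0]])

```text
clock: 22.9
tool_pos: [0.4867, -0.2041, 0.1466]
tool_rot: [0.5, 0.501, 0.499, -0.5]
ft_force: [0.2, 0.8, 0.0]
opening: 0.0158
```

Run:
```python
from h import *
s=sensors.sense();plan([.4861,-.204,.142],-.1); print('tip',s['tool_pos']+rot(s['tool_rot'])@[.1,0,0])
im,c=shot('wrist','pics/w10.png')
g=cv2.cvtColor(im,cv2.COLOR_BGR2GRAY).astype(np.float32)
xs=np.arange(.478,.495,.0005)
for y in (-.15,-.175):
    P=w2p(c,[[x,y,.038] for x in xs]).astype(np.float32)
    print(y,P[0].round(0),cv2.remap(g,P[:,:1].copy(),P[:,1:].copy(),1).ravel().astype(int))
# handle's side edges at z of handle top (tcp z - .034) near its front face
for dz in (0.036,0.05):
  xs2=np.arange(-.014,.0141,.001); M=rot(s['tool_rot'])
  P=w2p(c,[s['tool_pos']+M@[dz,x,-.017] for x in xs2]).astype(np.float32)
  print(P[0],cv2.remap(g,P[:,:1].copy(),P[:,1:].copy(),1).ravel().astype(int))
```

```text
turn [-0.   -0.04 -0.11] then shift mm [ 4.6 -0.6 -0.1] yaw now -0.1
tip [ 0.48687742 -0.20404964  0.04664207]
-0.15 [301. 135.] [197 196 195 195 196 198 200 203 204 178 158 160 161 162 162 161 161 161
 161 160 159 160 158 155 188 197 194 193 194 196 198 195 196 196 196]
-0.175 [301. 178.] [191 191 190 190 191 193 195 198 199 170 158 156 156 156 157 157 158 158
 157 157 158 158 158 173 189 193 191 189 191 195 196 195 194 193 195]
[280.87415 247.60512] [ 17  20  14  24  29  28  41 142 139 143 143 143 146 145 144 141 140 141
 143 143 143 148  59  28  31  29  16  20  18]
[284.04852 234.41446] [ 10  17  17  45  48  49  58 139 139 144 145 144 145 145 146 140 140 143
 140 143 143 141  66  48  47  46  16  20  17]
```

Call:
carry_out(claw=[0,0,0,0,0,0,0,0,0], offset=[[0,-0.0008,0],[0.003,0,0],[0.003,0,0],[0.003,0,0],[0.003,0,0],[0.003,0,0],[0.003,0,0],[0,0,0],[0,0,0]], dr=[[0,0,-0.1],[0,0,0],[0,0,0],[0,0,0],[0,0,0],[0,0,0],[0,0,0],[0,0,0],[0,0,0]])

```text
clock: 23.85
tool_pos: [0.4857, -0.204, 0.1284]
tool_rot: [0.499, 0.501, 0.5, -0.5]
ft_force: [0.3, -0.3, -0.6]
opening: 0.0156
```

The tip is about 10 mm into the gap with no contact force. Continuing down to the shoulders.

Call:
carry_out(claw=[0,0,0,0,0,0,0], offset=[[0.003,0,0],[0.003,0,0],[0.002,0,0],[0.0015,0,0],[0.001,0,0],[0,0,0],[0,0,0]], dr=[[0,0,0],[0,0,0],[0,0,0],[0,0,0],[0,0,0],[0,0,0],[0,0,0]])

```text
clock: 24.55
tool_pos: [0.4858, -0.2041, 0.118]
tool_rot: [0.499, 0.501, 0.5, -0.5]
ft_force: [0.7, -0.9, -0.7]
opening: 0.0157
```

Call:
carry_out(claw=[0,0,0,0,0], offset=[[0.001,0,0],[0.001,0,0],[0,0,0],[0,0,0],[0,0,0]], dr=[[0,0,0],[0,0,0],[0,0,0],[0,0,0],[0,0,0]])

```text
clock: 25.05
tool_pos: [0.486, -0.2042, 0.117]
tool_rot: [0.499, 0.501, 0.5, -0.5]
ft_force: [-2.5, 1.3, 6.6]
opening: 0.0156
```

Shoulders touched at TCP z 0.117, as predicted. Releasing.

Call:
carry_out(claw=[0.1,0.25,0.45,0.45,0.45,0.45,0.45,0.45,0.45,0.45], offset=[[0,0,0],[0,0,0],[0,0,0],[0,0,0],[0,0,0],[-0.01,0,0],[-0.02,0,0],[-0.03,0,0],[-0.04,0,0],[-0.03,0,0]], dr=[[0,0,0],[0,0,0],[0,0,0],[0,0,0],[0,0,0],[0,0,0],[0,0,0],[0,0,0],[0,0,0],[0,0,0]])

```text
clock: 26.05
tool_pos: [0.4862, -0.2043, 0.2491]
tool_rot: [0.5, 0.501, 0.499, -0.5]
ft_force: [0.3, -0.8, 0.8]
opening: 0.0392
```

Call:
carry_out(claw=[0.45,0.45,0.45,0.45,0.45,0.45,0.45,0.45], offset=[[0,0,-0.04],[0,0,-0.04],[0,0,-0.04],[0,0,-0.04],[0,0,-0.04],[0,0,-0.04],[0,0,0],[0,0,0]], dr=[[0,0,0],[0,0,0],[0,0,0],[0,0,0],[0,0,0],[0,0,0],[0,0,0],[0,0,0]])

```text
clock: 26.85
tool_pos: [0.4862, 0.0365, 0.2468]
tool_rot: [0.5, 0.5, 0.5, -0.5]
ft_force: [-0.3, 0.6, 0.3]
opening: 0.0391
```

Run:
```python
from h import *
t,c=shot('top','pics/t11.png'); s,cs=shot('scene','pics/s11.png')
t7=cv2.imread('pics/t7.png'); t0=cv2.imread('pics/top0.png'); s0=cv2.imread('pics/scene0.png')
def blobs(a,b,roi):
    d=(cv2.absdiff(a,b).max(2)>30).astype(np.uint8); n,l,st,ce=cv2.connectedComponentsWithStats(d)
    for i in range(1,n):
        if st[i,4]>12: print(st[i].tolist(),ce[i].round(1).tolist())
print('top vs t7'); blobs(t,t7,0)
e=np.array([(.4861+i*.008,-.204+j*.017) for i in(-1,1) for j in(-1,1)])
for z in (.038,.083): print('gauge exp top',z,w2p(c,np.c_[e,np.full(4,z)]).round(1).tolist(), 'scene',w2p(cs,np.c_[e,np.full(4,z)]).round(1).tolist())
print('scene vs s0'); blobs(s,s0,0)
```

```text
top vs t7
[92, 98, 215, 302, 40327] [209.7, 259.0]
[243, 211, 6, 73, 164] [245.4, 245.9]
[234, 253, 3, 13, 19] [235.0, 258.7]
[378, 261, 27, 11, 140] [389.3, 266.7]
gauge exp top 0.038 [[399.2, 269.5], [383.6, 269.6], [398.9, 262.0], [383.4, 262.1]] scene [[249.2, 152.7], [262.9, 153.3], [248.0, 157.7], [261.8, 158.3]]
gauge exp top 0.083 [[403.3, 268.7], [386.9, 268.8], [403.0, 260.9], [386.7, 261.0]] scene [[246.1, 140.0], [260.4, 140.6], [244.9, 145.0], [259.3, 145.7]]
scene vs s0
[341, 0, 120, 128, 4904] [373.0, 61.1]
[565, 0, 75, 58, 1810] [604.8, 17.5]
[447, 40, 156, 84, 2642] [524.9, 82.1]
[542, 43, 26, 12, 140] [552.3, 48.7]
[548, 72, 32, 8, 144] [563.4, 75.6]
[246, 140, 21, 16, 216] [255.2, 148.4]
[370, 145, 10, 10, 60] [374.0, 148.9]
[202, 156, 102, 50, 2606] [252.3, 180.3]
[357, 156, 26, 23, 324] [368.5, 167.4]
[425, 183, 56, 20, 619] [452.5, 190.0]
[369, 195, 18, 12, 158] [377.3, 200.5]
[368, 207, 16, 9, 80] [375.3, 211.3]
```

The gauge shows in both cameras where it should be. The scene difference near the tin and magnet, (368,167) and (374,149), could be shadow, so I'll compare those before handing in.

Run:
```python
from h import *
s=cv2.imread('pics/s11.png'); s0=cv2.imread('pics/scene0.png'); t7=cv2.imread('pics/t7.png'); t0=cv2.imread('pics/top0.png')
def match(a,b,x,y,w,h,n):
    p=a[y:y+h,x:x+w]; r=cv2.matchTemplate(cv2.Canny(b[y-15:y+h+15,x-15:x+w+15],60,150),cv2.Canny(p,60,150),cv2.TM_CCOEFF_NORMED)
    _,m,_,l=cv2.minMaxLoc(r); print(n,'shift px',(l[0]-15,l[1]-15),round(m,2))
match(s0,s,352,152,34,44,'tin scene');match(s0,s,366,142,26,16,'magnet scene');match(s0,s,340,240,65,110,'clamp scene')
match(t0,t7,248,228,38,38,'tin top');match(t0,t7,238,272,38,40,'magnet top');match(t0,t7,238,88,56,90,'clamp top')
```

```text
tin scene shift px (0, 0) 0.65
magnet scene shift px (0, 0) 0.72
clamp scene shift px (0, 0) 0.95
tin top shift px (0, 0) 0.37
magnet top shift px (0, 0) 0.2
clamp top shift px (0, 0) 0.19
```

All three bystanders show zero shift, so the differences are only shading. Handing in.

```bash
python3 -c "
from bench import job; print(job.sign_off())"
```

```text
the job is handed in; nothing more can be done
None
```

The frame is on the fixture pins and the gauge is standing in the gap. I handed the job in at about 27 s of the 72 s allowed. The sign-off gave no verdict.

- **Frame:** I pulled it out of the rack by its end bar, regripped it at the cross bar, turned it 90° and lowered it over the pins. Contact came at the expected seat height (underside at about 31–32 mm), and a later top view showed both pins centred in the holes.
- **Gauge:** I lifted it from its stand and lowered it into the gap near the bar's middle. There was no side contact on the way down, and the shoulders touched at the predicted height. After release, both fixed cameras showed it where it should be, and the arm was clear.
- **Bystanders:** image matching against the start showed zero shift for the magnet, the tin and the locking clamp. The match scores were weak in the top view, where the arm's shadow falls, and good in the scene view (0.65–0.95).

**Disagreements and limits:**
- The top and wrist cameras differed by 1–2 mm. I went with the wrist view, which agreed with where the frame seated.
- One wrist measurement, taken while the arm was still settling, was about 6 mm off, so I repeated it.
- I sent one move in mm by mistake; it was refused and nothing moved.
- My 12 picture views were used up by then, so the final checks were image comparisons only.

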